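Free the takings tin from its dock and stow it in the carry caddy

ROBOT

A 7-joint arm with a two-finger parallel gripper is mounted at the origin on a cart in front of the work surface, level with it; the furniture and walls round the work are solid. World frame = base frame: x ahead of the robot, y to its left, z up, the work surface at z = 0. Lengths are in m, angles in rad, forces in N, time in s.
With the tool pointing down it reaches from about 0.35 to 0.9 m from the base axis. Payload 8.1 kg.
Tool frame: the origin (TCP) lies at the very end of the fingers, on their centre line; the grasp point (between the pads) lies 19 mm behind it; z points along the fingers, y is the line along which they close (so a half turn about z gives the same grasp; the last joint's range is limited). The gripper opens to 92 mm and grips with 3 to 60 N. Pads are 19 mm wide; open, the fingers measure 130 mm over their backs; the gripper's body (75 mm by 190 mm) begins 47 mm behind the grasp point.
Start: joints at [1.014, 0.434, 0.025, 1.573, -0.012, 1.134, -0.075], TCP at [0.274, -0.562, 0.227] pointing down, gripper open.
Joint ranges: [-2.62, 2.62], [-0.44, 2.09], [-1.27, 1.32], [0.08, 2.57], [-1.32, 4.46], [0.12, 2], [-2.74, 2.74]. Speed limits (rad/s): [2.22, 2.22, 3.01, 3.01, 3.14, 3.14, 3.14].

INTERFACE

Orientations are given as a rotation vector (axis times angle).
In Python, from cell import arm gives the robot as it stands.
- The arm moves only by the tool jog_arm, never from a script. Its argument "rows" is a list of rows, each a list of 3 entries, a list of its own where there are three numbers: the shift along the world's x, y, z in cm, then the turn, a rotation vector about the world's x, y, z in degrees, then the opening, from 0 (shut) to 1 (fully open). A call has 1 to 8 rows; each row is the pose to reach, as a shift and turn from the pose commanded when the call began; what a row does not reach only later rows make up. A row lasts 1/8 s, in which the tool goes at most 62.5 mm and 10.7 degrees, less where a joint would pass 70% of its speed; a pose out of reach is approached as far as the arm can. A call with a gripper value outside its range is refused whole. The fingers move at their own pace and stop on an object; "newtons" is the grip in N (left out, the last holds). Time passes only in rows, so rows that repeat a pose let the fingers close. It gives the time, the measured TCP pose, the force, the opening and the grip force at its end, in the units of the state.
- arm.observe(): the state, without advancing time (a new reading comes with each control period).
- arm.get_image(name): name is "side" or "top" or "wrist"; returns a dict with "img" (420x560x3 uint8, red, green, blue), "depth" (420x560 float32, m along the optical axis (not along the pixel's ray), 0 where there is no reading), "fx", "fy", "cx", "cy" (pixels), "rvec" (rotation vector, rad) and "tvec" (3), from world to camera coordinates, as OpenCV has them; the wrist camera has in their place "mount" (4x4, takes a point from camera to tool coordinates, whose origin is the TCP and whose axes are the flange's). Camera axes: x right, y down, z forward; pixel columns grow to the right and rows downward; lengths in m; the calibration is good to about 2 mm. A picture is of the moment at which its call begins: read the wrist's pose just before it.
- arm.sign_off(): hands the job in; it is judged then, once.
The state is a dict: "clock": time; "joints": joint angles; "dq": joint speeds; "joint_efforts": joint torques, N m; "position": TCP position; "ee_rot": TCP orientation; "force": force on the tool from outside, world axes, zero at the start; "ft_torque": the same for the moment, N m; "width": opening from 0.0 (shut) to 1.0 (fully open); "gripper_force": force on a finger pad.
Only numpy, scipy, OpenCV 4.12 (cv2) and the standard library are available. Lean on these libraries where they do the work, as an engineer would, in place of code of your own. Each camera call takes 0.05 s, during which the arm holds its last target. There are 200 camera calls.

TASK

Move the green takings tin from its locked dock to the plywood carry caddy: the black lock knob may have a right- or left-hand thread, so feel which way it gives, turn it that way to its stop (a quarter turn), and swing the yellow hold-down bar by its red peg all the way back. Lift the tin out and stand it upright on the bare table, let go and take it by its other pair of sides, then lower it gently into the caddy's slot until it stands on the slot's floor. Leave the bar swung back and do not tip or drop the tin or push the goods round about.

Things in the scene. Friction and masses are not known exactly. Their poses are not given: they have to be found in the camera images.
- dock: Grey steel dock for a tin, fixed; base plate 125 (x) x 260 (y) x 6 mm. Origin on the table under the tray's middle, z up. The tin stands in the tray between lips 20 mm high at -x and +x and cheeks 89 mm high 3 mm from its -y and +y sides (fingers fit only at its x sides). Grey screw housing (70 x 64 mm, 96 mm high) at y = -102 mm, round hinge post (30 mm) at y = +85 mm.
- lock_knob (a joint): Angle of the black lock knob, rad, positive anticlockwise from above; 0 = tight (start). Its hidden thread is right- or left-hand, unmarked, different each time: one way it stops hard after about 0.25 rad of play, the other way it turns with light drag (0.1 N m) to a stop at 1.57, a quarter turn. Stays where left. Bar free beyond about 1 rad; undone = 1.15 rad or more.
- knob_grip (a point): Middle of the lock knob's grip, on its axis: an upright black blade 46 mm long (point x), 14 mm thick (point y), 44 mm high. The point is 150 mm above the table; the blade's top is 18 mm above the point, a flange 30 mm across lies 24 mm below it. On the dock at x = 0, y = -95 mm. It turns with the knob; at angle 0 its axes are the dock's.
- hold_bar (a joint): Swing of the yellow hold-down bar about the hinge post, rad: 0 = closed, across the tin 3 mm above its lid, forked end under the knob; grows as the bar swings anticlockwise seen from above (free end towards the dock's +x), to a stop at 1.75. Light drag (0.05 N m), stays where it is left; locked while the knob is done up.
- bar_peg (a point): Middle of the upright round red peg on the hold-down bar, by which it is swung: 14 mm diameter, 34 mm tall above the bar, its top 143 mm above the table, 16 mm above the point; 80 mm from the hinge axis. Axes turn with the bar; at bar angle 0 they are the dock's.
- bar_hinge (a point): Vertical axis of the hold-down bar on the hinge post (dock y = +85 mm), 104 mm above the table. The bar is 10 mm thick (top 109 mm above the table), 24 mm wide and reaches 197 mm from this axis.
- tin_mid (a point): Centre (half-way up) of the takings tin: a green box with a paper label and a steel lid with a coin slot, 46 mm along its x axis, 60 mm along y, 90 mm high, about 0.35 kg, loose. In the dock its axes are the dock's and its underside is 6 mm above the table.
- tin: The same takings tin; origin at the centre of its underside.
- caddy_slot (a point): Centre of the floor (5 mm above the table) of the slot in the plywood carry caddy (fixed, base 110 x 120 mm). Walls 97 mm high over this floor, 44 mm wide, 56 mm apart, at the point's -x and +x; lips 12 mm high, 72 mm apart, at -y and +y. The tin fits only with its x axis along the slot's x (either way round); fingers have room only at its y sides. z up.
- orange: Bystander, loose: an orange, about 60 mm across. Origin at the centre of its underside as it stands at the start.
- tape: Bystander, loose: a roll of brown tape lying flat, 96 mm across, 25 mm high. Origin at the centre of its underside as it stands at the start.
- jar: Bystander, loose: a small glass jar with a red lid, 65 x 69 x 86 mm, standing. Origin at the centre of its underside as it stands at the start.
- onion: Bystander, loose: a brown onion, 63 mm across. Origin at the centre of its underside as it stands at the start.
- pepper: Bystander, loose: a red bell pepper, 76 mm across, 106 mm high. Origin at the centre of its underside as it stands at the start.
- squash: Bystander, loose: a butternut squash lying down, 203 mm long, 68 mm wide. Origin at the centre of its underside as it stands at the start.

How it is judged:
By the outcome, as a careful person would: the job done as asked, in the order asked, and still so for the second after the job is handed in, with the robot touching nothing.
It also fails if it takes over 72 s, if anything falls off the work surface, if the arm or the gripper's body presses on something with over 40 N, if the wrist force passes 120 N, or if a joint passes its speed limit or range.

## Working session

There is one attempt and no reset: what is moved stays moved. The work goes in short steps, Python scripts to look and compute and a tool call to move; the robot and the scene stay as the last step left them, time stands still between calls to the robot, and variables do not carry over. Pictures are saved under pics/ and viewed, at most 10 in all, crops included, and the job is handed in when it is done.

Besides the shell and the picture viewer there is one more tool, called after "Call:" as a command line: name --argument value ..., lists and objects as JSON in quotes. jog_arm: Moves the arm, as the interface text tells. Its arguments: {"type":"object","properties":{"rows":{"type":"array","items":{"type":"array"}},"newtons":{"type":"number"}},"required":["rows"]}

```bash
mkdir -p pics; cat > h.py <<'E'
import numpy as np, cv2
from scipy.spatial.transform import Rotation as R
from cell import arm
def grab(n,f):
    s=arm.observe(); d=arm.get_image(n); cv2.imwrite('pics/%s.png'%f,d['img'][:,:,::-1])
    if n=='wrist':
        T=np.eye(4);T[:3,:3]=R.from_rotvec(s['ee_rot']).as_matrix();T[:3,3]=s['position']
        d['T']=T@d['mount']
    else:
        T=np.eye(4);T[:3,:3]=R.from_rotvec(np.array(d['rvec']).ravel()).as_matrix();T[:3,3]=np.array(d['tvec']).ravel()
        d['T']=np.linalg.inv(T)
    np.savez('pics/%s.npz'%f,**d); return d
def pt(d,u,v,z=None):
    "world point at pixel: by depth, or by plane z"
    r=np.array([(u-d['cx'])/d['fx'],(v-d['cy'])/d['fy'],1.])
    T=d['T']
    if z is None:
        k=np.median(d['depth'][int(v)-1:int(v)+2,int(u)-1:int(u)+2])
    else: k=(z-T[2,3])/(T[:3,:3]@r)[2]
    return T[:3,:3]@(r*k)+T[:3,3]
def load(f): return dict(np.load('pics/%s.npz'%f))
E
python3 - <<'E'
from h import *
for n in('top','side'):
    d=grab(n,n+'0'); print(n,d['fx'],d['T'].round(3).tolist())
s=arm.observe(); print({k:np.round(v,3).tolist() for k,v in s.items()})
E
```

```text
top 525.911564454578 [[-0.015, -0.984, 0.177, 0.265], [-1.0, 0.013, -0.015, 0.03], [0.012, -0.177, -0.984, 1.85], [0.0, 0.0, 0.0, 1.0]]
side 505.180771040049 [[0.892, -0.248, 0.377, -0.141], [-0.451, -0.53, 0.718, -1.34], [0.022, -0.811, -0.585, 1.235], [0.0, 0.0, 0.0, 1.0]]
{'clock': 0.1, 'joints': [1.014, 0.435, 0.025, 1.574, -0.012, 1.134, -0.075], 'dq': [0.001, -0.002, -0.0, -0.003, -0.002, -0.001, 0.001], 'joint_efforts': [0.003, -66.913, 0.988, -31.515, -0.06, 0.037, 0.0], 'position': [0.274, -0.561, 0.226], 'ee_rot': [-3.06, -0.706, 0.001], 'force': [0.227, 0.175, -0.09], 'ft_torque': [-0.024, -0.006, -0.004], 'gripper_force': 0.0, 'width': 0.994}
```

View pics/top0.png

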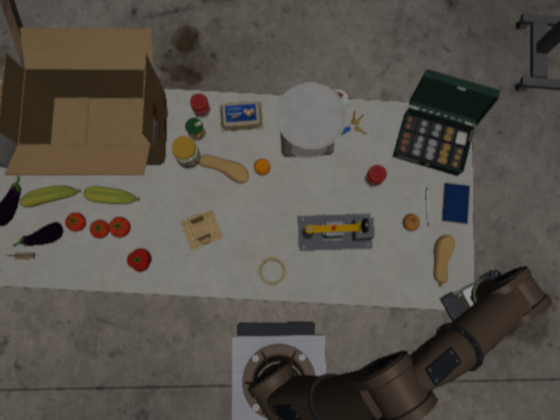

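View pics/side0.png

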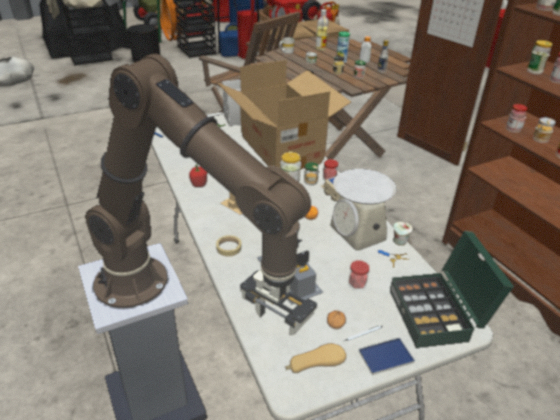

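Top view: dock about (336,231) with the knob at (366,226), peg (334,228), hinge (309,230); caddy at (202,230); tape (272,270), orange (262,167), jar (376,175), onion (411,222). I'll enlarge the dock and caddy side by side.

```bash
python3 - <<'E'
from h import *
d=load('top0'); im=cv2.imread('pics/top0.png')
a=cv2.resize(im[200:262,290:385],None,fx=6,fy=6,interpolation=cv2.INTER_CUBIC)[:, :570]
b=cv2.resize(im[205:255,175:230],None,fx=4,fy=4,interpolation=cv2.INTER_CUBIC)
c=np.zeros((372+200,570,3),np.uint8); c[:372]=a; c[372:,:220]=b
cv2.imwrite('pics/crop0.png',c)
for n,u,v,z in[('knob',366,226,.168),('peg',334,228,.143),('hinge',309,230,.11),('caddy',202,230,.1),('tape',272,270,.02),('squash',444,260,.03),('onion',411,222,.03),('jar',376,175,.08)]:
    print(n,pt(d,u,v,z).round(3),pt(d,u,v).round(3))
E
```

```text
knob [ 0.498 -0.287  0.168] [ 0.498 -0.287  0.168]
peg [ 0.496 -0.187  0.143] [ 0.498 -0.188  0.134]
hinge [ 0.495 -0.107  0.11 ] [ 0.495 -0.107  0.113]
caddy [0.502 0.251 0.1  ] [0.514 0.263 0.005]
tape [0.37  0.018 0.02 ] [0.371 0.018 0.003]
squash [ 0.395 -0.579  0.03 ] [ 0.394 -0.573  0.046]
onion [ 0.529 -0.472  0.03 ] [ 0.526 -0.465  0.055]
jar [ 0.688 -0.347  0.08 ] [ 0.687 -0.346  0.084]
```

View pics/crop0.png

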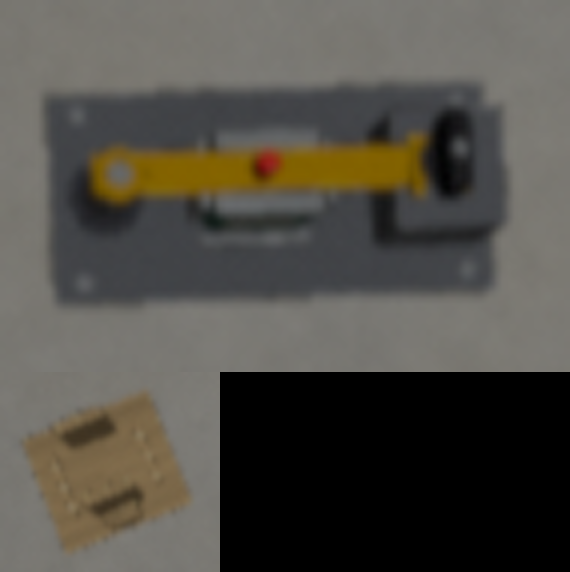

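```bash
python3 - <<'E'
from h import *
d=load('top0')
C=[(45,97),(482,84),(493,290),(57,303)]
P=np.array([pt(d,290+u/6,200+v/6,.006) for u,v in C]); print(P.round(3).tolist(),P.mean(0).round(4),np.linalg.norm(P-np.roll(P,1,0),axis=1).round(3))
for u,v,z in[(120,173,.11),(268,164,.143),(456,152,.168)]: print(pt(d,290+u/6,200+v/6,z).round(4))
C=[(148,392),(190,500),(68,552),(25,440)]
P=np.array([pt(d,175+u/4,205+(v-372)/4,.005) for u,v in C]); print(P.round(3).tolist(),P.mean(0).round(4),np.linalg.norm(P-np.roll(P,1,0),axis=1).round(3))
D=d['depth'][205:255,175:230]
zz=np.array([[pt(d,u,v)[2] for u in range(176,230,2)] for v in range(206,254,2)])
print((zz*1000).astype(int))
dm=arm.get_image('wrist')['mount'];print(dm.round(3).tolist())
E
```

```text
[[0.559, -0.076, 0.006], [0.564, -0.335, 0.006], [0.441, -0.336, 0.006], [0.437, -0.08, 0.006]] [ 0.5002 -0.2066  0.006 ] [0.122 0.26  0.122 0.256]
[ 0.4992 -0.1104  0.11  ]
[ 0.4986 -0.1888  0.143 ]
[ 0.5003 -0.2874  0.168 ]
[[0.586, 0.228, 0.005], [0.489, 0.19, 0.005], [0.444, 0.297, 0.005], [0.544, 0.336, 0.005]] [0.5156 0.2629 0.005 ] [0.116 0.104 0.116 0.107]
[[  0   0   0   0   0  -1   1   1   0   1   2   0   1   0   0   0   1   0
    0   0   0  -2   0   0   2  -1  -1]
 [  2   1   1  -1  -1   3   4   0   2   2   1  -1   1  -1  -1   0   3   4
    2   1  -2   0   5   0   0   3   2]
 [  2   0   2   0   1   0   0   0   2   2  -1   0   1   0   0   0   5   4
    1   0   1  -1  -2   1  -3   0   1]
 [  0   1   1   0  -1   0  -1   0  -1   0   0   3   0   1   4   8   8   4
    6   2   2   1   2   0   0   3   2]
 [  0   1   2  -1   0   0   0   1   0   5 100  99  92   5   8   6   6   7
    5   1   0   0   3   3   4   3  -1]
 [  1   4   4  -1   1   0   0   3 100  98 100  94  79  50   7   6  11   6
    4   3   0   0   2   1  -1   0   1]
 [  0   0  -2  -2   0   0   8 101 100  94  79  66  57  
[... 1392 characters left out ...]
  -1   1   0  -2  -2]
 [  1  -2  -2   0   0   1   1   3   3   3   7   6   8   5   4   5   2   2
    2   1   1   2   1  -1   0  -2  -2]
 [ -1  -1   2   0  -1   0   0   4   5   2   8   4   0  -2   0   4   2   0
    0   0   0   0   0  -4   1   0  -1]
 [  1  -4   0  -2  -1   1   2   4   3   0   2  -1   0  -1   0   0   1   0
    0   0   0  -1  -1  -4   0   2   0]
 [  0   0   0   1  -1   0   0   0   2   1  -2  -2  -2   0   2   0   0   1
    1   2   0  -2   0  -5   1   4   2]
 [  0  -1   2   2   2   1  -1   0   1  -1   0  -2   0   2   2   1   0   2
    3   0   0   0   1   0   0   1   0]]
[[-0.001, -0.97, -0.244, 0.064], [1.0, -0.001, 0.0, -0.001], [-0.0, -0.244, 0.97, -0.158], [0.0, 0.0, 0.0, 1.0]]
```

Call:
jog_arm --rows '[[[2,3,2],[0,0,-3],1],[[6,8,5],[0,0,-8],1],[[10,14,7],[0,0,-13],1],[[14,20,7.5],[0,0,-18],1],[[18,26,7.5],[0,0,-22],1],[[21,30,7.5],[0,0,-24],1],[[22.5,32,7.5],[0,0,-25],1],[[22.5,32,7.5],[0,0,-25],1]]'

```text
clock: 1.15
position: [0.5015, -0.2368, 0.3014]
ee_rot: [-3.139, -0.04, -0.001]
force: [-0.4, -0.8, 0.6]
width: 1.002
gripper_force: 0.0
```

```bash
python3 - <<'E'
from h import *
d=grab('wrist','w1'); print(d['fx'])
s=arm.observe(); print({k:np.round(s[k],3).tolist() for k in('clock','joints','position','ee_rot','force')}, R.from_rotvec(s['ee_rot']).as_matrix().round(3).tolist())
t=load('top0'); 
for u,v in[(285,150),(308,155),(330,155),(308,160)]: print(pt(t,u,v).round(3))
E
```

```text
376.84306237812456
{'clock': 1.2, 'joints': [0.4, 0.27, -0.063, 1.628, 0.017, 1.244, -1.215], 'position': [0.5, -0.24, 0.301], 'ee_rot': [-3.141, -0.034, 0.001], 'force': [0.512, 0.232, 0.015]} [[1.0, 0.022, -0.0], [0.022, -1.0, 0.001], [-0.0, -0.001, -1.0]]
[ 0.789 -0.034  0.056]
[ 0.772 -0.115  0.048]
[ 0.784 -0.199  0.001]
[ 0.767 -0.119 -0.002]
```

View pics/w1.png

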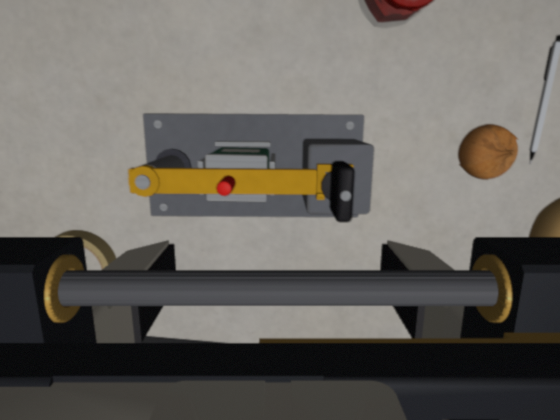

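Wrist view: knob's metal dot (345,196), blade about (343,192), peg top (225,187), hinge bolt (142,182); base-plate corners (145,114),(363,114),(151,216).

```bash
python3 - <<'E'
from h import *
d=load('w1')
for n,u,v,z in[('dot',345,196,.168),('hinge',142,182,.112),('pegtop',225,187,.143),('c1',145,114,.006),('c2',363,114,.006),('c3',151,216,.006)]:
    print(n,pt(d,u,v,z).round(4),pt(d,u,v).round(4))
E
```

```text
dot [ 0.5034 -0.289   0.168 ] [ 0.5035 -0.289   0.1683]
hinge [ 0.5001 -0.1091  0.112 ] [ 0.5004 -0.1095  0.1133]
pegtop [ 0.5034 -0.1908  0.143 ] [ 0.5033 -0.1908  0.1427]
c1 [ 0.5609 -0.0793  0.006 ] [ 0.5609 -0.0791  0.0055]
c2 [ 0.5672 -0.3335  0.006 ] [ 5.673e-01 -3.348e-01 -1.000e-04]
c3 [ 0.4375 -0.0792  0.006 ] [ 0.4361 -0.0775  0.0009]
```

Call:
jog_arm --rows '[[[0.1,-2,-2],[0,0,0],0.5],[[0.3,-4.9,-6],[0,0,0],0.5],[[0.3,-4.9,-10.5],[0,0,0],0.5],[[0.3,-4.9,-14.5],[0,0,0],0.5],[[0.3,-4.9,-16.5],[0,0,0],0.5],[[0.3,-4.9,-16.5],[0,0,0],0.4],[[0.3,-4.9,-16.5],[0,0,0],0.4]]'

```text
clock: 2.08
position: [0.502, -0.2919, 0.1377]
ee_rot: [3.141, 0.025, 0.001]
force: [0.5, -0.2, 0.2]
width: 0.403
gripper_force: 0.0
```

Call:
jog_arm --rows '[[[0,0,0],[0,0,0],0],[[0,0,0],[0,0,0],0],[[0,0,0],[0,0,0],0],[[0,0,0],[0,0,0],0],[[0,0,0],[0,0,0],0]]' --newtons 25

```text
clock: 2.7
position: [0.5023, -0.2893, 0.1373]
ee_rot: [-3.14, -0.029, -0.0]
force: [-2.6, 5.3, 5.1]
width: 0.153
gripper_force: 25.0
```

Call:
jog_arm --rows '[[[0,0,0],[0,0,4],0],[[0,0,0],[0,0,8],0],[[0,0,0],[0,0,12],0],[[0,0,0],[0,0,16],0],[[0,0,0],[0,0,19],0],[[0,0,0],[0,0,19],0]]'

```text
clock: 3.45
position: [0.5025, -0.2905, 0.1373]
ee_rot: [3.094, 0.546, 0.002]
force: [0.7, 1.0, 4.6]
width: 0.151
gripper_force: 25.0
```

```bash
python3 - <<'E'
from h import *
s=arm.observe(); print({k:np.round(s[k],3).tolist() for k in('clock','joints','position','force','ft_torque')},np.degrees(np.arctan2(*R.from_rotvec(s['ee_rot']).as_matrix()[1::-1,1])))
E
```

```text
{'clock': 3.45, 'joints': [0.524, 0.457, -0.127, 1.784, 0.071, 0.905, -0.855], 'position': [0.503, -0.29, 0.137], 'force': [0.677, 0.995, 4.646], 'ft_torque': [0.54, 0.127, 0.052]} -69.9975751455766
```

Call:
jog_arm --rows '[[[0,0,0],[0,0,4],0],[[0,0,0],[0,0,8],0],[[0,0,0],[0,0,12],0],[[0,0,0],[0,0,12],0]]'

```text
clock: 3.95
position: [0.5028, -0.2911, 0.1374]
ee_rot: [3.019, 0.863, 0.002]
force: [2.6, 0.2, 3.8]
width: 0.156
gripper_force: 25.0
```

```bash
python3 - <<'E'
from h import *
s=arm.observe(); print({k:np.round(s[k],3).tolist() for k in('clock','joints','position','force','ft_torque','joint_efforts')},np.degrees(np.arctan2(*R.from_rotvec(s['ee_rot']).as_matrix()[1::-1,1])))
E
```

```text
{'clock': 3.95, 'joints': [0.561, 0.461, -0.178, 1.78, 0.1, 0.908, -0.674], 'position': [0.503, -0.291, 0.137], 'force': [2.577, 0.187, 3.805], 'ft_torque': [0.019, -0.337, 0.039], 'joint_efforts': [0.65, -61.97, -1.653, -24.685, 0.137, 0.649, 0.584]} -58.08429561229722
```

Call:
jog_arm --rows '[[[0,0,0],[0,0,8],0],[[0,0,0],[0,0,16],0],[[0,0,0],[0,0,24],0],[[0,0,0],[0,0,32],0],[[0,0,0],[0,0,40],0],[[0,0,0],[0,0,48],0],[[0,0,0],[0,0,52],0],[[0,0,0],[0,0,52],0]]'

```text
clock: 4.95
position: [0.5055, -0.2928, 0.1374]
ee_rot: [2.332, 2.095, 0.005]
force: [14.8, -7.1, -7.5]
width: 0.152
gripper_force: 25.0
```

```bash
python3 - <<'E'
from h import *
s=arm.observe(); print({k:np.round(s[k],3).tolist() for k in('clock','joints','position','force','ft_torque','joint_efforts','width')},np.degrees(np.arctan2(*R.from_rotvec(s['ee_rot']).as_matrix()[1::-1,1])))
E
```

```text
{'clock': 4.95, 'joints': [0.719, 0.488, -0.4, 1.763, 0.23, 0.928, 0.116], 'position': [0.506, -0.293, 0.137], 'force': [14.803, -7.101, -7.459], 'ft_torque': [-1.362, -2.527, 0.032], 'joint_efforts': [0.896, -67.284, -6.029, -20.424, -1.027, 4.944, 0.509], 'width': 0.152} -6.126462776973652
```

Call:
jog_arm --rows '[[[0.2,-0.1,0],[0,0,3],0],[[0.4,-0.2,0],[0,0,6],0],[[0.4,-0.2,0],[0,0,8],0],[[0.4,-0.2,0],[0,0,8],0]]'

```text
clock: 5.45
position: [0.506, -0.2928, 0.1373]
ee_rot: [2.186, 2.256, 0.0]
force: [-0.9, 1.0, 7.3]
width: 0.151
gripper_force: 25.1
```

```bash
python3 - <<'E'
from h import *
s=arm.observe(); print({k:np.round(s[k],3).tolist() for k in('clock','joints','position','force','ft_torque','joint_efforts','width')},np.degrees(np.arctan2(*R.from_rotvec(s['ee_rot']).as_matrix()[1::-1,1])))
E
```

```text
{'clock': 5.45, 'joints': [0.74, 0.499, -0.433, 1.753, 0.251, 0.944, 0.237], 'position': [0.506, -0.293, 0.137], 'force': [-0.94, 0.981, 7.264], 'ft_torque': [0.252, 0.189, -0.44], 'joint_efforts': [-0.052, -60.596, -5.729, -25.628, 0.567, -0.488, 0.731], 'width': 0.151} 1.8212850993902816
```

Call:
jog_arm --rows '[[[0,0,0],[0,0,0],0.5],[[0,0,0],[0,0,0],0.5],[[0,0,2.5],[0,0,0],0.5],[[0,0,5],[0,0,0],0.5],[[0,5,5.5],[0,0,0],0.5],[[0,10.2,4],[0,0,0],0.5],[[0,10.2,0],[0,0,0],0.5],[[0,10.2,-2],[0,0,0],0.5]]'

```text
clock: 6.45
position: [0.5049, -0.1899, 0.115]
ee_rot: [-2.18, -2.259, 0.002]
force: [-0.5, -0.2, 0.3]
width: 0.499
gripper_force: 0.0
```

Call:
jog_arm --rows '[[[0,0,0],[0,0,0],0],[[0,0,0],[0,0,0],0],[[0,0,0],[0,0,0],0],[[0,0,0],[0,0,0],0]]' --newtons 10

```text
clock: 6.95
position: [0.5063, -0.1911, 0.1175]
ee_rot: [2.182, 2.258, 0.001]
force: [-1.0, -0.2, 3.5]
width: 0.151
gripper_force: 10.0
```

```bash
python3 - <<'E'
from h import *
s=arm.observe(); print({k:np.round(s[k],3).tolist() for k in('clock','joints','position','force','ft_torque','width')})
d=grab('wrist','w2')
c=np.array([.502,-.109]);r=.08
for a in range(0,110,12):
    t=np.radians(a-90+1); print(a,((c+r*np.array([np.cos(t),np.sin(t)])-s['position'][:2])*100).round(2))
E
```

```text
{'clock': 6.95, 'joints': [0.602, 0.464, -0.459, 1.879, 0.266, 0.857, 0.044], 'position': [0.506, -0.191, 0.117], 'force': [-1.017, -0.158, 3.454], 'ft_torque': [-0.041, 0.014, 0.046], 'width': 0.151}
0 [-0.29  0.21]
12 [1.37 0.41]
24 [2.95 0.96]
36 [4.38 1.82]
48 [5.6  2.96]
60 [6.56 4.33]
72 [7.22 5.87]
84 [7.54 7.51]
96 [7.51 9.18]
108 [ 7.13 10.81]
```

View pics/w2.png

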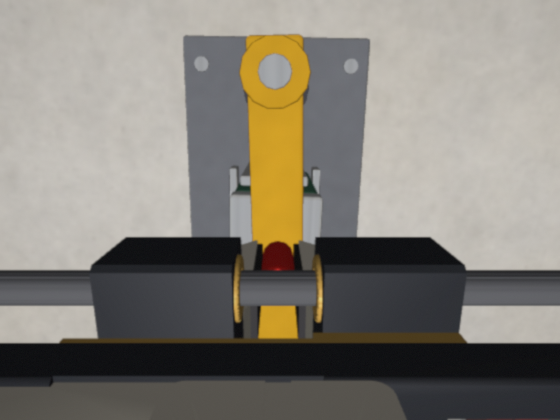

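Peg sits between the fingers at (278,257), hinge bolt at (275,71). I swing it on an 8 cm arc.

Call:
jog_arm --rows '[[[1.1,0.1,0],[0,0,8],0],[[2.2,0.35,0],[0,0,16],0],[[3.35,0.8,0],[0,0,25],0],[[4.45,1.45,0],[0,0,34],0],[[5.4,2.25,0],[0,0,43],0],[[6.25,3.2,0],[0,0,52],0],[[6.25,3.2,0],[0,0,52],0]]'

```text
clock: 7.88
position: [0.5691, -0.1571, 0.1174]
ee_rot: [0.967, 2.989, 0.003]
force: [-4.3, 2.8, 8.4]
width: 0.149
gripper_force: 10.0
```

Call:
jog_arm --rows '[[[0.6,0.9,0],[0,0,8],0],[[1.15,2.05,0],[0,0,17],0],[[1.45,3.25,0],[0,0,26],0],[[1.6,4.5,0],[0,0,35],0],[[1.55,5.8,0],[0,0,44],0],[[1.4,6.6,0],[0,0,50],0],[[1.4,6.7,0],[0,0,50],0]]'

```text
clock: 8.75
position: [0.5828, -0.0929, 0.1173]
ee_rot: [-0.38, 3.118, -0.003]
force: [-0.7, -4.0, 6.0]
width: 0.147
gripper_force: 10.0
```

```bash
python3 - <<'E'
from h import *
s=arm.observe(); print({k:np.round(s[k],3).tolist() for k in('clock','joints','position','force','ft_torque','width')})
p=s['position'][:2]-np.array([.504,-.109]); print(np.hypot(*p),np.degrees(np.arctan2(p[1],p[0]))+89,np.degrees(np.arctan2(*R.from_rotvec(s['ee_rot']).as_matrix()[1::-1,1])))
E
```

```text
{'clock': 8.75, 'joints': [0.651, 0.655, -0.885, 1.736, 0.583, 1.034, 1.37], 'position': [0.583, -0.093, 0.117], 'force': [-0.716, -3.959, 5.992], 'ft_torque': [-0.549, 0.126, 0.061], 'width': 0.147}
0.08038847205133631 100.58054235296167 103.91354068792208
```

Call:
jog_arm --rows '[[[0,0,0],[0,0,0],0.5],[[0,0,0],[0,0,0],0.5],[[0,0,3],[0,0,0],0.5],[[0,0,7],[0,0,-8],0.5],[[-2,-2,10],[0,0,-18],1],[[-4,-5,10.5],[0,0,-28],1],[[-6,-8,10.5],[0,0,-38],1],[[-7.9,-10.1,10.5],[0,0,-48],1]]'

```text
clock: 9.75
position: [0.5025, -0.1943, 0.2217]
ee_rot: [0.931, 3.001, -0.0]
force: [-0.0, 0.3, -0.2]
width: 0.884
gripper_force: 0.0
```

Call:
jog_arm --rows '[[[0,0,0],[0,0,-10],1],[[0,0,0],[0,0,-20],1],[[0,0,0],[0,0,-30],1],[[0,0,0],[0,0,-40],1],[[0,0,0],[0,0,-50],1],[[0,0,0],[0,0,-55],1],[[0,0,0],[0,0,-55],1]]'

```text
clock: 10.62
position: [0.5034, -0.1926, 0.2217]
ee_rot: [-2.202, -2.241, 0.0]
force: [-0.4, 0.0, -0.6]
width: 0.999
gripper_force: 0.0
```

```bash
python3 - <<'E'
from h import *
d=grab('wrist','w3')
s=arm.observe(); print({k:np.round(s[k],4).tolist() for k in('clock','joints','position','force','width')},np.degrees(np.arctan2(*R.from_rotvec(s['ee_rot']).as_matrix()[1::-1,1])))
E
```

```text
{'clock': 10.675, 'joints': [0.6911, 0.3599, -0.5596, 1.755, 0.2128, 1.0875, 0.0799], 'position': [0.5034, -0.1926, 0.2217], 'force': [0.0786, 0.3111, -0.1504], 'width': 0.9982} 1.101544479609258
```

View pics/w3.png

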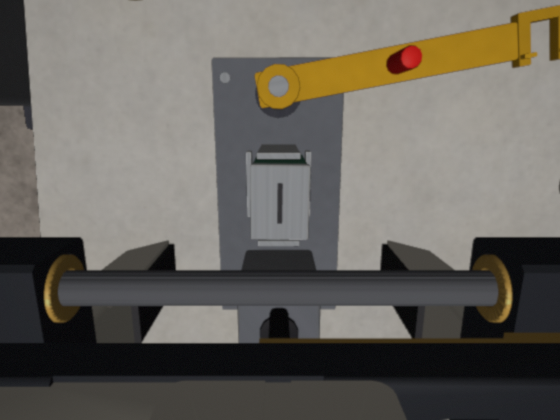

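Bar is swung back (fork at (535,40)); the tin's lid has corners (252,163),(309,163),(308,240),(250,240).

```bash
python3 - <<'E'
from h import *
d=load('w3')
P=np.array([pt(d,u,v,.096) for u,v in[(252,163),(309,163),(308,240),(250,240)]]);print(P.round(4),P.mean(0).round(4),pt(d,265,200).round(4),pt(d,280,201,.096).round(4))
E
```

```text
[[ 0.4821 -0.1632  0.096 ]
 [ 0.525  -0.1625  0.096 ]
 [ 0.5265 -0.2235  0.096 ]
 [ 0.4805 -0.2243  0.096 ]] [ 0.5035 -0.1934  0.096 ] [ 0.4921 -0.1917  0.0957] [ 0.5037 -0.1922  0.096 ]
```

Call:
jog_arm --rows '[[[0,-0.1,-3],[0,0,0],1],[[0,-0.1,-8],[0,0,0],1],[[0,-0.1,-12.5],[0,0,0],1],[[0,-0.1,-15.5],[0,0,0],1],[[0,-0.1,-17],[0,0,0],1],[[0,-0.1,-17],[0,0,0],1]]'

```text
clock: 11.42
position: [0.5032, -0.1936, 0.0513]
ee_rot: [-2.2, -2.241, 0.001]
force: [-0.4, -0.7, 0.1]
width: 1.001
gripper_force: 0.0
```

Call:
jog_arm --rows '[[[0,0,0],[0,0,0],0.3],[[0,0,0],[0,0,0],0.3],[[0,0,0],[0,0,0],0.3],[[0,0,0],[0,0,0],0.3],[[0,0,0],[0,0,0],0.3],[[0,0,0.5],[0,0,0],0.3],[[0,0,1],[0,0,0],0.3]]' --newtons 25

```text
clock: 12.3
position: [0.5029, -0.1937, 0.0617]
ee_rot: [-2.201, -2.24, 0.001]
force: [-0.4, -0.8, -4.0]
width: 0.501
gripper_force: 24.9
```

Call:
jog_arm --rows '[[[0,0,3],[0,0,0],0.3],[[0,0,7],[0,0,0],0.3],[[0,0,11],[0,0,0],0.3],[[0,1,13.5],[0,0,0],0.3],[[0.2,4.5,14],[0,0,4],0.3],[[0.4,9,14],[0,0,9],0.3],[[0.6,13.5,14],[0,0,14],0.3],[[0.7,18,14],[0,0,19],0.3]]'

```text
clock: 13.3
position: [0.51, -0.0125, 0.2019]
ee_rot: [1.799, 2.576, -0.001]
force: [0.1, -0.4, -3.9]
width: 0.5
gripper_force: 24.9
```

Call:
jog_arm --rows '[[[0,4,-0.5],[0,0,1.2],0.3],[[0,6.5,-3],[0,0,1.2],0.3],[[0,7.4,-7],[0,0,1.2],0.3],[[0,7.4,-11],[0,0,1.2],0.3],[[0,7.4,-13],[0,0,1.2],0.3],[[0,7.4,-14],[0,0,1.2],0.3],[[0,7.4,-14],[0,0,1.2],0.3]]'

```text
clock: 14.18
position: [0.5103, 0.0602, 0.0617]
ee_rot: [-1.775, -2.592, 0.001]
force: [-0.4, 0.4, -3.6]
width: 0.503
gripper_force: 24.9
```

Call:
jog_arm --rows '[[[0,0,-0.6],[0,0,0],0.3],[[0,0,-1.1],[0,0,0],0.3],[[0,0,-1.4],[0,0,0],0.3],[[0,0,-1.55],[0,0,0],0.3],[[0,0,-1.65],[0,0,0],0.3],[[0,0,-1.7],[0,0,0],0.3]]'

```text
clock: 14.92
position: [0.5106, 0.0603, 0.0458]
ee_rot: [1.775, 2.591, -0.0]
force: [-5.6, -1.9, 18.1]
width: 0.501
gripper_force: 25.0
```

Call:
jog_arm --rows '[[[0,0,0.1],[0,0,0],0.35],[[0,0,0.1],[0,0,0],0.6],[[0,0,0.1],[0,0,0],1],[[0,0,0.1],[0,0,0],1],[[0,0,2],[0,0,0],1],[[0,0,6],[0,0,0],1],[[0,0,11],[0,0,0],1],[[0,0,17],[0,0,0],1]]'

```text
clock: 15.92
position: [0.5098, 0.0601, 0.2158]
ee_rot: [-1.774, -2.591, 0.001]
force: [0.8, -1.2, 0.0]
width: 0.999
gripper_force: 0.0
```

Call:
jog_arm --rows '[[[0,0,0],[0,0,10],1],[[0,0,0],[0,0,20],1],[[0,0,0],[0,0,30],1],[[0,0,0],[0,0,40],1],[[0,0,0],[0,0,50],1],[[0,0,0],[0,0,60],1],[[0,0,0],[0,0,70],1],[[0,0,0],[0,0,80],1]]'

```text
clock: 16.92
position: [0.5104, 0.0601, 0.2147]
ee_rot: [0.315, -3.126, 0.0]
force: [-0.4, 0.0, 0.5]
width: 1.002
gripper_force: 0.0
```

Call:
jog_arm --rows '[[[0,0,0],[0,0,8],1],[[0,0,0],[0,0,10],1],[[0,0,0],[0,0,10],1]]'

```text
clock: 17.3
position: [0.5104, 0.0602, 0.2147]
ee_rot: [0.574, -3.089, -0.0]
force: [-0.1, 0.5, 0.8]
width: 0.998
gripper_force: 0.0
```

```bash
python3 - <<'E'
from h import *
d=grab('wrist','w4')
s=arm.observe(); print({k:np.round(s[k],4).tolist() for k in('clock','joints','position','force','width')},np.degrees(np.arctan2(*R.from_rotvec(s['ee_rot']).as_matrix()[1::-1,1])))
E
```

```text
{'clock': 17.35, 'joints': [0.5738, 0.4866, -1.1013, 1.7969, 0.4734, 1.1546, 1.2582], 'position': [0.5104, 0.0602, 0.2147], 'force': [0.2171, -0.0291, 0.7693], 'width': 0.9959} 111.06093574292406
```

View pics/w4.png

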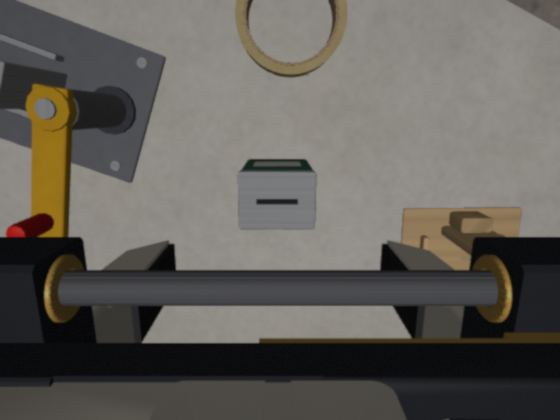

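Tin stands upright and square: lid corners (239,171),(316,171),(315,228),(240,228).

```bash
python3 - <<'E'
from h import *
d=load('w4')
P=np.array([pt(d,u,v,.09) for u,v in[(239,171),(316,171),(315,228),(240,228)]]);print(P.round(4),P.mean(0).round(4),pt(d,277,215).round(4))
e=P[1]-P[0];print(np.degrees(np.arctan2(e[1],e[0])))
E
```

```text
[[0.4977 0.0253 0.09  ]
 [0.4768 0.0794 0.09  ]
 [0.5186 0.0959 0.09  ]
 [0.5397 0.0411 0.09  ]] [0.5082 0.0604 0.09  ] [0.5195 0.0644 0.0897]
111.04059648376357
```

Call:
jog_arm --rows '[[[0,0,-3],[0,0,0.2],1],[[0,0,-8],[0,0,0.2],1],[[0,0,-9],[0,0,0.2],1]]'

```text
clock: 17.73
position: [0.5088, 0.0595, 0.1226]
ee_rot: [0.581, -3.083, 0.0]
force: [-0.4, 0.1, 0.7]
width: 1.002
gripper_force: 0.0
```

Call:
jog_arm --rows '[[[0,0,-3],[0,0,0],1],[[0,0,-6],[0,0,0],1],[[0,0,-7.5],[0,0,0],1],[[0,0,-7.8],[0,0,0],1],[[0,0,-7.8],[0,0,0],1]]'

```text
clock: 18.35
position: [0.5111, 0.0606, 0.0477]
ee_rot: [-0.583, 3.086, 0.0]
force: [0.4, 0.3, -0.2]
width: 1.0
gripper_force: 0.0
```

Call:
jog_arm --rows '[[[0,0,0],[0,0,0],0.5],[[0,0,0],[0,0,0],0.5],[[0,0,0],[0,0,0],0.5],[[0,0,0],[0,0,0],0.5],[[0,0,0],[0,0,0],0.5]]' --newtons 25

```text
clock: 18.98
position: [0.5106, 0.0601, 0.0469]
ee_rot: [-0.583, 3.087, -0.0]
force: [0.1, -0.7, 3.0]
width: 0.652
gripper_force: 25.0
```

```bash
python3 - <<'E'
from h import *
s=arm.observe(); print({k:np.round(s[k],4).tolist() for k in('clock','joints','position','force','width')},np.degrees(np.arctan2(*R.from_rotvec(s['ee_rot']).as_matrix()[1::-1,1])))
E
```

```text
{'clock': 18.975, 'joints': [0.4252, 0.6768, -0.9175, 1.9767, 0.7214, 0.8532, 1.0505], 'position': [0.5106, 0.0601, 0.0469], 'force': [0.0951, -0.6675, 2.9854], 'width': 0.6521} 111.38769282995683
```

Call:
jog_arm --rows '[[[0,0,2],[0,0,0],0.5],[[0,0,6],[0,0,0],0.5],[[0,0,11],[0,0,0],0.5],[[0.5,2,16],[0,0,0],0.5],[[2,6,19],[0,0,0],0.5],[[4,11,21],[0,0,0],0.5],[[5.5,16,22],[0,0,0],0.5],[[6.5,20,22],[0,0,0],0.5]]'

```text
clock: 19.98
position: [0.5752, 0.2628, 0.2686]
ee_rot: [-0.585, 3.086, 0.003]
force: [0.9, -1.1, -4.4]
width: 0.654
gripper_force: 25.0
```

Call:
jog_arm --rows '[[[0.5,2,0],[0,0,0],0.5],[[1,3,0],[0,0,0],0.5],[[1,3,0],[0,0,0],0.5],[[1,3,0],[0,0,0],0.5]]'

```text
clock: 20.48
position: [0.5856, 0.2889, 0.2668]
ee_rot: [0.581, -3.087, 0.001]
force: [-0.1, -1.5, -3.6]
width: 0.655
gripper_force: 25.0
```

```bash
python3 - <<'E'
from h import *
d=grab('wrist','w5')
s=arm.observe(); print({k:np.round(s[k],4).tolist() for k in('clock','joints','position','force','width')},np.degrees(np.arctan2(*R.from_rotvec(s['ee_rot']).as_matrix()[1::-1,1])))
E
```

```text
{'clock': 20.525, 'joints': [0.0324, 0.6443, -0.9999, 1.3823, 0.5387, 1.4016, 0.9806], 'position': [0.5856, 0.2888, 0.2668], 'force': [0.5532, -1.0536, -3.7082], 'width': 0.6499} 111.31707494461159
```

View pics/w5.png

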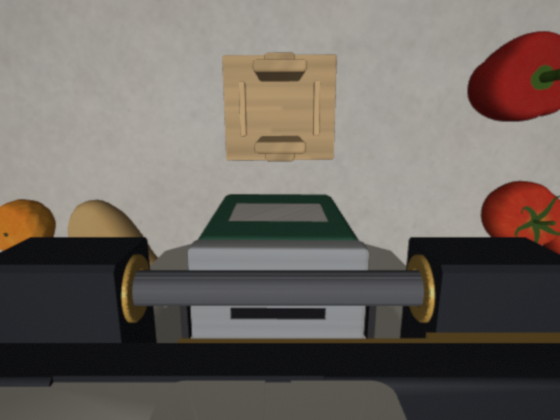

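Caddy in full view: wall tops at about (280,66) and (280,147), lips at u=242 and 317, base edges 224–336 × 55–160. I'll enlarge it once.

```bash
python3 - <<'E'
from h import *
im=cv2.imread('pics/w5.png')
cv2.imwrite('pics/crop5.png',cv2.resize(im[45:170,215:345],None,fx=4.6,fy=4.6,interpolation=cv2.INTER_CUBIC))
E
```

```text
(no output)
```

View pics/crop5.png

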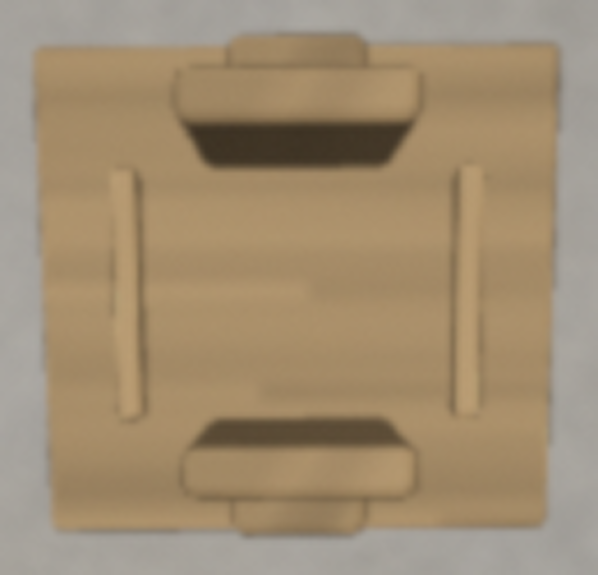

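```bash
python3 - <<'E'
from h import *
d=load('w5'); f=lambda u,v,z: pt(d,215+(u+.5)/4.6-.5,45+(v+.5)/4.6-.5,z)
for n,a,b,z in[('top',(299,122),(299,446),.102),('foot',(298,166),(298,418),.005),('lip',(143,290),(455,290),.017),
  ('wallA ends',(178,95),(421,95),.102),('wallB ends',(183,470),(415,470),.102),('baseL',(35,48),(54,530),.003),('baseR',(558,45),(546,525),.003)]:
    A,B=f(*a,z),f(*b,z); e=B-A; print(n,((A+B)/2).round(4),np.linalg.norm(e).round(4),np.degrees(np.arctan2(e[1],e[0])).round(2))
P=np.array([f(*q,.003) for q in[(35,48),(54,530),(558,45),(546,525)]]);print(P.mean(0))
s=arm.observe();T=d['T'];print(np.degrees(np.arctan2(T[1,1],T[0,1])))
E
```

```text
top [0.5179 0.2652 0.102 ] 0.0562 21.37
foot [0.5177 0.2653 0.005 ] 0.057 21.37
lip [0.5169 0.2652 0.017 ] 0.0709 111.3
wallA ends [0.4875 0.2534 0.102 ] 0.0426 111.29
wallB ends [0.5481 0.2771 0.102 ] 0.0427 111.31
baseL [0.5399 0.2101 0.003 ] 0.1095 21.67
baseR [0.4957 0.3208 0.003 ] 0.1089 21.93
[0.51781381 0.26542369 0.003     ]
21.31562842886175
```

Call:
jog_arm --rows '[[[-1.5,-0.5,0],[0,0,0],0.5],[[-4,-1.4,-1],[0,0,0],0.5],[[-6,-2.1,-3],[0,0,0],0.5],[[-6.65,-2.35,-6],[0,0,0],0.5],[[-6.65,-2.35,-8.5],[0,0,0],0.5],[[-6.65,-2.35,-9.5],[0,0,0],0.5],[[-6.65,-2.35,-9.5],[0,0,0],0.5],[[-6.65,-2.35,-9.5],[0,0,0],0.5]]'

```text
clock: 21.52
position: [0.5195, 0.2672, 0.1728]
ee_rot: [-0.583, 3.086, 0.001]
force: [0.7, -0.6, -4.2]
width: 0.651
gripper_force: 25.0
```

```bash
python3 - <<'E'
from h import *
s=arm.observe(); print({k:np.round(s[k],4).tolist() for k in('clock','joints','position','ee_rot','force','width')},R.from_rotvec(s['ee_rot']).as_matrix()[:,2].round(4),np.degrees(np.arctan2(*R.from_rotvec(s['ee_rot']).as_matrix()[1::-1,1])))
E
```

```text
{'clock': 21.525, 'joints': [0.0907, 0.622, -1.0035, 1.6887, 0.5685, 1.1506, 0.8748], 'position': [0.5195, 0.2672, 0.1728], 'ee_rot': [-0.5825, 3.0857, 0.0013], 'force': [0.7256, -0.6038, -4.2473], 'width': 0.6513} [ 0.0012  0.001  -1.    ] 111.38140869107036
```

Call:
jog_arm --rows '[[[0,-0.1,-1.5],[0,0,0],0.5],[[0,-0.1,-3.5],[0,0,0],0.5],[[0,-0.1,-5.5],[0,0,0],0.5],[[0,-0.1,-7.5],[0,0,0],0.5],[[0,-0.1,-9.3],[0,0,0],0.5],[[0,-0.1,-10.3],[0,0,0],0.5],[[0,-0.1,-10.8],[0,0,0],0.5],[[0,-0.1,-10.8],[0,0,0],0.5]]'

```text
clock: 22.52
position: [0.519, 0.2659, 0.0638]
ee_rot: [-0.583, 3.087, 0.0]
force: [-0.4, 0.1, -3.4]
width: 0.649
gripper_force: 25.0
```

Call:
jog_arm --rows '[[[0,0,-0.4],[0,0,0],0.5],[[0,0,-0.7],[0,0,0],0.5],[[0,0,-0.9],[0,0,0],0.5],[[0,0,-1.05],[0,0,0],0.5],[[0,0,-1.15],[0,0,0],0.5],[[0,0,-1.2],[0,0,0],0.5]]'

```text
clock: 23.28
position: [0.519, 0.2657, 0.0519]
ee_rot: [-0.583, 3.087, -0.0]
force: [-1.4, -1.8, 2.4]
width: 0.648
gripper_force: 25.0
```

Call:
jog_arm --rows '[[[0,0,-0.05],[0,0,0],0.65],[[0,0,-0.05],[0,0,0],0.75],[[0,0,-0.05],[0,0,0],0.9],[[0,0,-0.05],[0,0,0],0.9],[[0,0,0],[0,0,0],0.9]]'

```text
clock: 23.9
position: [0.519, 0.2658, 0.0517]
ee_rot: [-0.583, 3.087, 0.0]
force: [0.9, -0.3, 0.4]
width: 0.902
gripper_force: 0.0
```

Call:
jog_arm --rows '[[[0,0,1],[0,0,0],0.9],[[0,0,4],[0,0,0],0.9],[[0,0,9],[0,0,0],0.9],[[0,0,14],[0,0,0],0.9],[[1.5,0.6,19],[0,0,0],0.9],[[4,1.6,21],[0,0,0],0.9],[[6,2.4,21],[0,0,0],0.9],[[6,2.4,21],[0,0,0],0.9]]'

```text
clock: 24.9
position: [0.5796, 0.2901, 0.2621]
ee_rot: [-0.582, 3.087, 0.001]
force: [-1.1, 0.5, -1.5]
width: 0.897
gripper_force: 0.0
```

```bash
python3 - <<'E'
from h import *
d=grab('wrist','w6'); t=grab('top','top6')
im=cv2.imread('pics/w6.png'); q=cv2.resize(cv2.imread('pics/top6.png')[100:300],None,fx=1,fy=1)
cv2.imwrite('pics/end.png',np.vstack([im[:300],q]))
s=arm.observe(); print({k:np.round(s[k],3).tolist() for k in('clock','position','force','width')})
E
```

```text
{'clock': 25.0, 'position': [0.578, 0.29, 0.262], 'force': [-0.61, 0.041, -0.51], 'width': 0.9}
```

View pics/end.png

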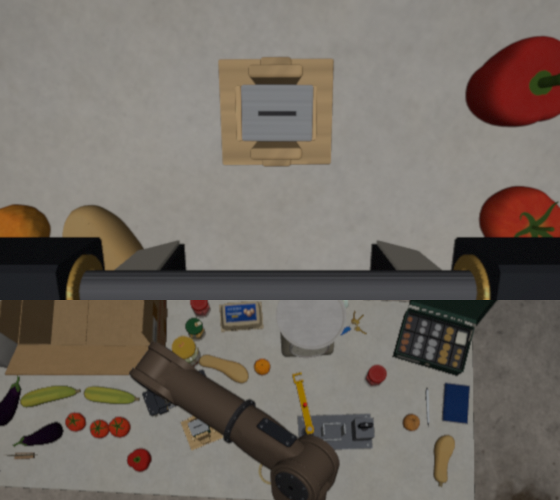

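Tin sits squarely in the slot (lid centre (277,113)) and the bar is still swung back. I'll check the lid height, which should be 0.095, and hand in.

```bash
python3 - <<'E'
from h import *
d=load('w6'); z=[pt(d,u,v)[2].round(4) for u,v in[(250,95),(305,95),(250,133),(305,133)]]; print(z)
if all(abs(k-.095)<.005 for k in z): print(arm.sign_off())
E
```

```text
[np.float64(0.095), np.float64(0.0947), np.float64(0.0944), np.float64(0.0944)]
the job is handed in; nothing more can be done
None
```

The tin is standing upright on the caddy slot's floor (lid measured at 94–95 mm, as it should be). The lock knob is turned anticlockwise to its stop, the bar is swung back and nothing else was touched. I handed the job in at about 25 s on the robot's clock.

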